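Fit the battery and hold the inspection flap at the set angle

TASK

Get the white checking box ready for a look inside: slide the charged battery pack (green top) along the box's rail, nose first under the blue bridge, until it clicks fully home against the stop, and let go of it. Then take the flap by its round black grip, lift it until it stands parallel to the green setting arm beside it, and finish while still holding it steady there, because it falls shut if released. Leave the setting arm, the flat pack (red top) and everything else as they are.

Things in the scene. Friction and masses are not known exactly. Their poses are not given: they have to be found in the camera images.
- pack_center (a point): charged battery pack: loose, upright, black with GREEN top, 70 long (its x, nose to +x), 40 wide, about 0.3 kg. Tall rear block 42 long x 40 wide x 50 high: this point is the block's middle, 25 above the underside, 21 ahead of the rear face, 49 behind the nose tip. A groove 17 wide, 14 deep along the whole underside straddles the rail
- pack_nose (a point): tip of the charged pack's nose, at its underside. The nose is the front 28 of the pack, 40 wide, only 25 high, with a steel cross ridge 9 behind the tip (rounded, top 30 high)
- flat_pack_center (a point): the flat (empty) pack, same shape, black with a RED top; the same point on it. Leave it where it is
- rail_home (a point): point on the flat deck (80 above the table) of the white checking box, fixed in a run, 210 deep x 335 wide. Here the middle of the pack's 70 length stands when fully home: the pack's listed point is then at (-14, 0, +25) in this frame. x = along the rail, the way the pack slides (roughly away from the robot), z up; axes as the box's
- rail_entry (a point): point on the deck 85 before rail_home, on the rail line, same axes. With the middle of the pack's length here the pack can be lowered over the rail, nose tip 48 short of the bridge. The aluminium rail is 12 high, from 30 before this point to 120 past it; 8 wide until 30 past it, tapering out to 14 wide from 45 past it on. A grey stop block 30 high ends it
- bridge (a point): middle of the blue bridge's top, 52 above the deck, 18.5 past rail_home; same axes. Bar 12 thick along x; legs 32 to 40 either side; opening 40 high: only the nose fits under. A sprung steel ball beneath it must ride over the nose's ridge (about 8 N extra push in the last 16 mm; do not press the pack down on the deck), then clicks down behind the ridge and holds the pack at the stop
- flap (a joint): angle of the box's flap (rad): 0 lying shut, grows as its near edge is lifted, stop at 1.35. It swings freely and falls shut when let go. 150 wide, 130 from hinge to edge, 8 thick, white frame with amber pane, 0.4 kg
- flap_grip (a point): centre of the flap's black round grip: an upright disc 32 across, 14 thick (along its y), on a stalk 18 x 12, centre 28 above the flap's top face; in the flap's frame at x = -110, z = +32 from flap_hinge. Turns with the flap; its x points along the flap from the near edge to the hinge. Pinched across y it can pivot between the fingers
- flap_hinge (a point): middle of the flap's hinge axis (its y), 88 above the table at the flap's far side; fixed, axes as the box's. Lifting turns the flap about +y: the near edge rises and moves away from the robot
- setting_arm (a joint): angle (rad) of the green setting arm, same axis and same zero as the flap: the marked angle, 0.55 to 1.0. Held by friction
- setting_tip (a point): free end of the green setting arm: a bar 130 long, 14 wide, 8 thick, standing up beside the flap on its +y side (92 from the flap's middle), on the same hinge line; its x points from the tip to the hinge
- spray_red_c (a point): middle of a red spray can, 52 across, 170 high; bystander
- spray_dark_c (a point): middle of a dark spray can, 52 across, 150 high; bystander
- jar_c (a point): middle of a white jar, 60 across, 70 high; bystander
- blank_center (a point): middle of a white milling disc, 98 across, 16 thick; bystander
- driver_grip (a point): handle of a blue screwdriver, 160 long, lying; bystander
Mind the look-alikes: they are no part of the job. What is shaped like the part that bears pack_center but orange is not meant.

How it is judged:
On the way, in this order (a step that is already met when the one before it is completed fails the run):
1. the charged pack is clicked fully home on the rail and released, the flap still shut (x of pack_center in the frame of rail_home between -0.018 and -0.008 m and y of pack_center in the frame of rail_home between -0.005 and 0.005 m and z of pack_center in the frame of rail_home between 0.02 and 0.03 m and angle between the x axis of pack_center and the x axis of rail_home, either way round below 0.12 rad and contact force between the fingers and pack below 0.1 N and value of joint flap below 0.1 rad), for 0.3 s.
2. the flap is held by the fingers parallel to the setting arm (angle between the x axis of flap_grip and the x axis of setting_tip, either way round below 0.08 rad and contact force between the fingers and flap above 0.5 N), for 0.2 s.
At the end, for the whole second after the job is handed in: The charged pack is fully home (within about 4 mm along the rail, upright, behind the click) and released; the flap is within 0.08 rad of the setting arm's angle, steady, carried by the gripper's fingers alone (all of step 2 and x of pack_center in the frame of rail_home between -0.018 and -0.008 m and y of pack_center in the frame of rail_home between -0.005 and 0.005 m and z of pack_center in the frame of rail_home between 0.02 and 0.03 m and angle between the x axis of pack_center and the x axis of rail_home, either way round below 0.12 rad and velocity of joint flap between -0.1 and 0.1 rad/s and contact force between pack and flap below 0.1 N and contact force between the fingers and pack below 0.1 N); the arm keeps its last pose, push and grip.
It fails at once if the setting arm is shifted (its tip moves more than 10 mm) (distance of setting_tip from where it was at the start of the episode above 0.01 m).
It fails at once if the flat pack or a bystander is shifted more than 30 mm (distance of any of flat_pack_center, spray_red_c, spray_dark_c, jar_c, blank_center, driver_grip from where it was at the start of the episode above 0.03 m).
It also fails if it takes over 54 s, if anything falls off the work surface, if the arm or the gripper's body presses on something with over 40 N, if the wrist force passes 120 N, or if a joint passes its speed limit or range.

ROBOT

A 6-joint arm with a two-finger parallel gripper is mounted at the origin on the work surface. World frame = base frame: x ahead of the robot, y to its left, z up, the work surface at z = 0. Lengths are in m, angles in rad, forces in N, time in s.
With the tool pointing down it reaches from about 0.35 to 0.85 m from the base axis. Payload 8.1 kg.
Tool frame: the origin (TCP) lies midway between the tips of the shut fingers; the grasp point (between the pads) lies r.grasp_offset behind it (r.grasp_offset is the distance from the TCP to the grasp point, in m); z points along the fingers, x is the direction in which the jaws open and shut, and the axes are right-handed (so a half turn about z gives the same grasp; the last joint's range is limited). The gripper opens to 85 mm and grips with 20 to 120 N. Pads are 22 mm wide; open, the fingers measure 114 mm over their backs; the gripper's body (76 mm by 85 mm) begins 54 mm behind the grasp point. The pads swing forward as they close: fully open they stand 13 mm farther back than shut.
Start: joints at [-1.236, 0.13, 1.488, -0, 1.523, -0.085], TCP at [0.245, -0.548, 0.231] pointing down, gripper open.
Joint ranges: [-2.96, 2.96], [-0.89, 2.26], [0.02, 2.5], [-1.34, 4.48], [0, 2.73], [-2.66, 2.66]. Speed limits (rad/s): [2.39, 2.39, 2.79, 3.14, 3.14, 3.14].

INTERFACE

Orientations are given as a unit quaternion [x, y, z, w].
In Python, from rig import readout, optics, ticket, r gives the robot as it stands.
- The arm moves only by the shell command python3 -m crank 'ROWS'. ROWS is JSON, a list of rows, each a list of 3 entries, a list of its own where there are three numbers: the turn, a rotation vector about the tool's x, y, z scaled (see below), then the shift along the tool's x, y, z scaled (see below), then the gripper command: -1 is shut, 1 is fully open, values between are in proportion. In form: [[[rx, ry, rz], [x, y, z], jaw], ...]. A call has 1 to 20 rows; each row is the pose to reach, as a shift and turn from the pose commanded when the call began, along the tool's axes at that moment; what a row does not reach only later rows make up. The controller multiplies each number of a shift by 400 mm and each number of a turn by 30 degrees. A row lasts 1/12 s, in which the tool goes at most 41.7 mm and 7.16 degrees, less where a joint would pass 70% of its speed; a pose out of reach is approached as far as the arm can. A call with a number of a shift or a turn outside -1 to 1 is refused whole. A call with a gripper value outside its range is refused whole. The fingers move at their own pace and stop on an object; the grip force is fixed at half the most. Time passes only in rows, so rows that repeat a pose let the fingers close. It gives the time, the measured TCP pose, the force and the opening at its end, in the units of the state.
- readout.get_obs(): the state, without advancing time (a new reading comes with each control period).
- optics.grab_frame(name): name is "scene" or "side" or "wrist"; returns (picture, depth): 384x512x3 uint8, red, green, blue; 384x512 float32, m along the optical axis (not along the pixel's ray), 0 where there is no reading.
- optics.camera_params(name): a dict with "fx", "fy", "cx", "cy" (pixels), "R" (3x3) and "t" (3): a world point X has camera coordinates R X + t; the wrist camera has in their place "hand_eye" (4x4, takes a point from camera to tool coordinates, whose origin is the TCP and whose axes are the tool frame's). Camera axes: x right, y down, z forward; pixel columns grow to the right and rows downward; lengths in m; the calibration is good to about 2 mm. A picture is of the moment at which its call begins: read the wrist's pose just before it. camera_params takes no time and is no camera call.
- ticket.job_done(): hands the job in, once; it reports no verdict.
The state is a dict: "time_s": time; "q": joint angles; "dq": joint speeds; "joint_torque": joint torques, N m; "tool_pos": TCP position; "eef_rot": TCP orientation; "force": force on the tool from outside, world axes, zero at the start; "wrist_torque": the same for the moment, N m; "finger_gap": finger opening in m.
Only numpy, scipy, OpenCV 4.12 (cv2) and the standard library are available. Lean on these libraries where they do the work, as an engineer would, in place of code of your own. Each camera call takes 0.05 s, during which the arm holds its last target.

## Working session

There is one attempt and no reset: what is moved stays moved. The work goes in short steps, Python scripts to look and compute and a shell command to move; the robot and the scene stay as the last step left them, time stands still between calls to the robot, and variables do not carry over. Pictures are saved under pics/ and viewed, and the job is handed in when it is done.

```bash
ls; mkdir -p pics; python3 - <<'E'
from rig import readout, optics, ticket, r
import cv2, numpy as np
print(readout.get_obs()); print(r.grasp_offset)
for n in ["scene","side","wrist"]:
    p,d=optics.grab_frame(n); cv2.imwrite(f"pics/{n}0.png",p[:,:,::-1]); np.save(f"pics/{n}0.npy",d)
    print(n,optics.camera_params(n))
E
```

```text
pics
{'time_s': 0.0, 'q': array([-1.23640099e+00,  1.31152915e-01,  1.48929289e+00,  1.78690429e-06,
        1.52298777e+00, -8.54071791e-02]), 'dq': array([ 0.00038522, -0.00106618,  0.00128006, -0.00036345, -0.00212802,
        0.00219233]), 'joint_torque': array([ 1.02787017e-03, -5.69402039e+01, -5.00548768e+01,  6.58815270e-05,
        1.51193870e-02, -3.05209042e-06]), 'tool_pos': array([ 0.24438391, -0.54737243,  0.23024188]), 'eef_rot': array([ 8.38921586e-01, -5.44251527e-01, -7.26098752e-04, -5.65711822e-04]), 'force': array([0.50750168, 0.06654073, 0.03758411]), 'wrist_torque': array([ 0.02823561, -0.04296575,  0.00575807]), 'finger_gap': 0.08543754509618304}
0.0187
scene {'fx': 351.6079361086628, 'fy': 351.6079361086628, 'cx': 250.31359383603757, 'cy': 193.05933718703702, 'R': array([[-3.62236594e-01,  9.32086182e-01,  2.09006707e-05],
       [ 5.19024661e-01,  2.01727146e-01, -8.30613966e-01],
       [-7.74208016e-01, -3.00867926e-01, -5.56848668e-01]]), 't': array([ 0.18485356, -0.20235748,  1.45256719])}
side {'fx': 466.4444806417725, 'fy': 466.4444806417725, 'cx': 267.00537212545225, 'cy': 180.23435673352657, 'R': array([[-0.90929897, -0.4156552 , -0.02015259],
       [-0.19156277,  0.46107632, -0.86643657],
       [ 0.36943075, -0.7839894 , -0.49888029]]), 't': array([0.5133011 , 0.19246619, 1.05428858])}
wrist {'fx': 323.9298352405115, 'fy': 323.9298352405115, 'cx': 256.1686085538317, 'cy': 188.50211318504088, 'hand_eye': array([[ 9.99999775e-01, -4.40816623e-04,  5.06007614e-04,
         7.21597769e-04],
       [ 2.55622755e-04,  9.47369920e-01,  3.20140858e-01,
        -8.20821774e-02],
       [-6.20499804e-04, -3.20140657e-01,  9.47369820e-01,
        -1.43630022e-01],
       [ 0.00000000e+00,  0.00000000e+00,  0.00000000e+00,
         1.00000000e+00]])}
```

View pics/scene0.png

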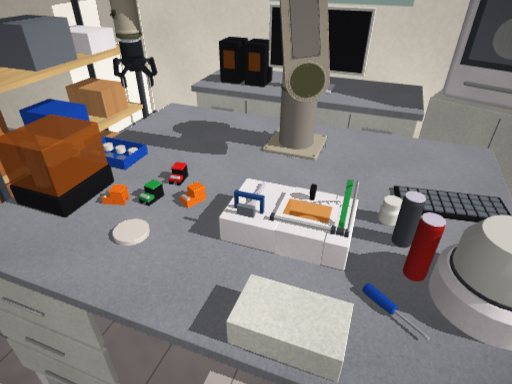

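View pics/side0.png

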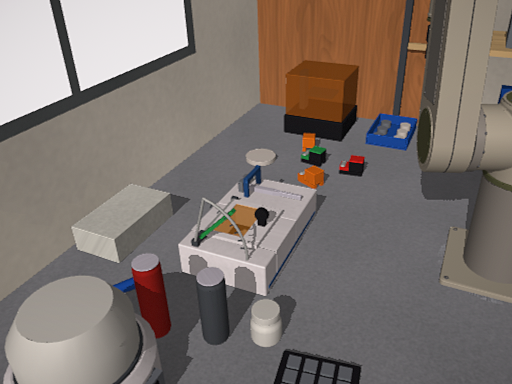

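View pics/wrist0.png

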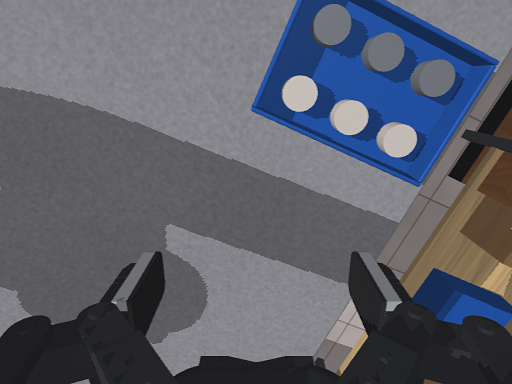

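```bash
cat > h.py <<'E'
import numpy as np, cv2
from rig import readout, optics
from scipy.spatial.transform import Rotation as R_
def unproj(name,u,v,d,cp=None,obs=None):
    c=cp or optics.camera_params(name)
    u,v,d=map(lambda a:np.asarray(a,float),(u,v,d))
    P=np.stack([(u-c['cx'])/c['fx']*d,(v-c['cy'])/c['fy']*d,d],-1)
    if 'R' in c: return (P-c['t'])@c['R']
    H=c['hand_eye']; P=P@H[:3,:3].T+H[:3,3]
    return P@R_.from_quat(obs['eef_rot']).as_matrix().T+obs['tool_pos']
def proj(name,X):
    c=optics.camera_params(name); p=c['R']@np.asarray(X,float)+c['t']
    return p[0]/p[2]*c['fx']+c['cx'],p[1]/p[2]*c['fy']+c['cy']
def ray_plane(name,u,v,z,obs=None):
    a=unproj(name,u,v,np.full(np.shape(u),0.2),obs=obs);b=unproj(name,u,v,np.full(np.shape(u),1.2),obs=obs)
    s=(z-a[...,2])/(b[...,2]-a[...,2]); return a+(b-a)*s[...,None]
E
python3 - <<'E'
import cv2,numpy as np
from h import *
a=cv2.imread('pics/scene0.png'); b=cv2.imread('pics/side0.png')
cv2.imwrite('pics/c1.png',cv2.resize(a[150:270,90:370],None,fx=2.85,fy=2.85,interpolation=cv2.INTER_CUBIC))
cv2.imwrite('pics/c2.png',cv2.resize(b[130:300,170:370],None,fx=3.5,fy=3.5,interpolation=cv2.INTER_CUBIC))
for n,im in (('scene',a),('side',b)):
    d=np.load(f'pics/{n}0.npy'); hsv=cv2.cvtColor(im,cv2.COLOR_BGR2HSV)
    v,u=np.mgrid[:384,:512]; P=unproj(n,u,v,d)
    for nm,lo,hi in (('green',(45,100,60),(80,255,255)),('red',(0,150,90),(4,255,255)),('orange',(6,150,90),(18,255,255)),('blue',(100,120,60),(130,255,255))):
        m=cv2.inRange(hsv,lo,hi); k,l,s,c=cv2.connectedComponentsWithStats(m)
        for i in range(1,k):
            if s[i,4]>25:
                q=P[(l==i)&(d>0)]
                if len(q) and abs(q.mean(0)).max()<1: print(n,nm,s[i],c[i].round(1),q.mean(0).round(3),q.min(0).round(3),q.max(0).round(3))
E
```

```text
scene green [144 180  18  10 107] [152.4 184.1] [ 0.535 -0.321  0.047] [ 0.449 -0.399 -0.001] [ 0.56  -0.297  0.052]
scene green [338 180  16  49 269] [345.6 203.1] [0.555 0.269 0.139] [ 0.203  0.247 -0.003] [0.603 0.276 0.185]
scene green [138 192  17  11  77] [147.1 197.1] [ 0.573 -0.32   0.021] [ 0.528 -0.373  0.   ] [ 0.59  -0.304  0.03 ]
scene red [172 162  15   8  84] [178.7 165.9] [ 0.403 -0.305  0.046] [ 0.304 -0.38  -0.002] [ 0.428 -0.28   0.053]
scene red [169 174  14   9  65] [176.1 178. ] [ 0.442 -0.296  0.022] [ 0.398 -0.346  0.002] [ 0.456 -0.278  0.03 ]
scene red [409 225  36  56 885] [425.5 253.3] [0.615 0.461 0.089] [0.598 0.443 0.005] [0.62  0.481 0.167]
scene orange [   0  115  108   82 5815] [ 53.3 151.6] [ 0.643 -0.569  0.167] [-0.468 -1.526 -0.402] [ 0.728 -0.499  0.223]
scene orange [180 182  26  26 390] [194.  194.2] [ 0.516 -0.185  0.03 ] [ 0.41  -0.249 -0.   ] [ 0.555 -0.161  0.052]
scene orange [101 185  28  20 398] [116.6 195.2] [ 0.608 -0.406  0.03 ] [ 0.512 -0.495 -0.003] [ 0.633 -0.379  0.052]
scene orange [283 200  48  23 649] [307.6 210.3] [0.553 0.17
[... 1135 characters left out ...]
0.003] [ 0.65  -0.378  0.051]
side orange [298 165  26  24 412] [312.  176.7] [ 0.501 -0.18   0.027] [ 0.47  -0.307 -0.004] [ 0.554 -0.158  0.052]
side orange [231 205  26  30 449] [243.6 217.3] [0.547 0.164 0.089] [0.511 0.12  0.086] [0.59  0.274 0.176]
side orange [215 219  22  15 166] [226.  227.3] [0.565 0.215 0.09 ] [0.533 0.185 0.086] [0.586 0.275 0.153]
side blue [ 365  114   52   37 1031] [390.4 132.2] [ 0.36  -0.606  0.018] [ 0.286 -1.282 -0.21 ] [ 0.542 -0.511  0.042]
side blue [243 165  17  32 196] [250.3 179.7] [0.592 0.036 0.112] [ 0.582 -0.183 -0.005] [0.71  0.072 0.133]
side blue [113 278  22  14 188] [125.5 285. ] [0.713 0.4   0.019] [ 0.596  0.366 -0.004] [0.757 0.521 0.154]
```

View pics/c1.png

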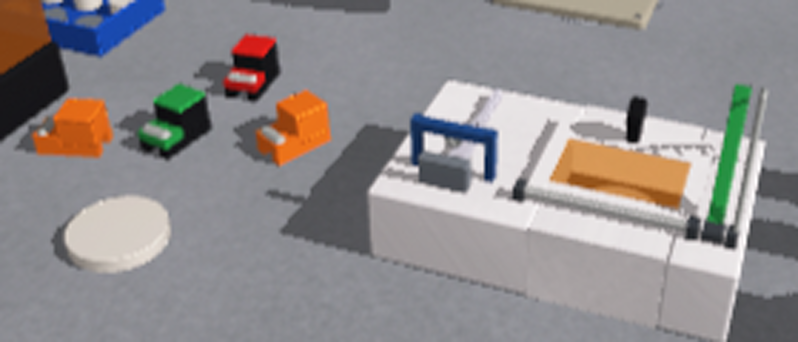

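View pics/c2.png

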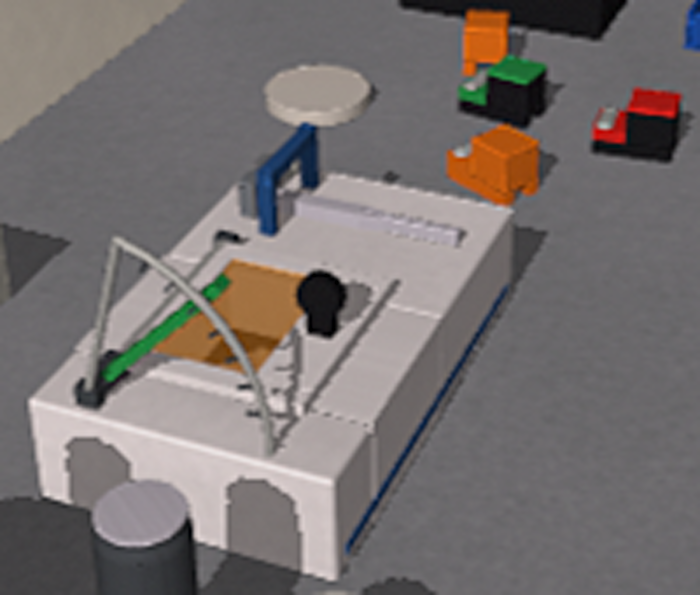

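The scene picture shows these candidates at these pixels: orange packs at (116,195) and (194,194), the red flat pack at (178,172), and one black-bodied pack with a green top at (152,186). I choose the green one at (152,186). In crop c1 its body is black, its top and nose are green, and the nose points toward the scene camera (+x). The bridge is at (249,198), the grip at (313,191) and the setting arm at (345,203). Next I fly over the green pack for a close look.

```bash
python3 -m crank '[[[0,0,0.8],[-0.219,-0.895,0],1],[[0,0,0.8],[-0.219,-0.895,0],1],[[0,0,0.8],[-0.219,-0.895,0],1],[[0,0,0.8],[-0.219,-0.895,0],1],[[0,0,0.8],[-0.219,-0.895,0],1],[[0,0,0.8],[-0.219,-0.895,0],1],[[0,0,0.8],[-0.219,-0.895,0],1],[[0,0,0.8],[-0.219,-0.895,0],1],[[0,0,0.8],[-0.219,-0.895,0],1],[[0,0,0.8],[-0.219,-0.895,0],1],[[0,0,0.8],[-0.219,-0.895,0],1],[[0,0,0.8],[-0.219,-0.895,0],1]]'
cat >> h.py <<'E'
def wshot(tag):
    o=readout.get_obs(); p,d=optics.grab_frame('wrist'); cv2.imwrite(f'pics/{tag}.png',p[:,:,::-1]); np.save(f'pics/{tag}.npy',d)
    np.savez(f'pics/{tag}_o.npz',tool_pos=o['tool_pos'],eef_rot=o['eef_rot']); return p[:,:,::-1].copy(),d,o
E
python3 - <<'E'
from h import *
im,d,o=wshot('w1'); print(o['time_s'],o['tool_pos'],o['eef_rot'],o['q'])
v,u=np.mgrid[:384,:512]; P=unproj('wrist',u,v,d,obs=o)
hsv=cv2.cvtColor(im,cv2.COLOR_BGR2HSV); m=cv2.inRange(hsv,(45,100,60),(80,255,255))>0
for lo,hi in ((.045,.056),(.018,.034)):
    q=P[m&(P[...,2]>lo)&(P[...,2]<hi)]; print(len(q),q.mean(0)); 
    rc=cv2.minAreaRect((q[:,:2]*1000).astype(np.float32)); print(rc,cv2.boxPoints(rc))
E
```

```text
time_s: 1.15
tool_pos: [0.5356, -0.3218, 0.2308]
eef_rot: [0.708, -0.706, -0.0, 0.0]
force: [0.4, 0.3, 0.1]
finger_gap: 0.0852
1.15 [ 0.53557565 -0.32178994  0.23075297] [ 7.07792369e-01 -7.06420306e-01 -4.45769872e-04  3.39902961e-04] [-6.22757248e-01  1.98277367e-01  1.41385388e+00 -5.27861768e-04
  1.53045076e+00  9.46120241e-01]
1497 [ 0.53753352 -0.32222411  0.05093265]
((536.6085815429688, -322.22509765625), (39.20682144165039, 42.035560607910156), 80.733642578125) [[ 512.70844 -338.18832]
 [ 554.1955  -344.95706]
 [ 560.5087  -306.26187]
 [ 519.02167 -299.49313]]
537 [ 0.56754235 -0.32769413  0.02590609]
((571.0607299804688, -328.140625), (39.90999984741211, 28.217182159423828), 80.8692855834961) [[ 553.9643  -345.6039 ]
 [ 581.8239  -350.08163]
 [ 588.15717 -310.67734]
 [ 560.29755 -306.19962]]
```

View pics/w1.png

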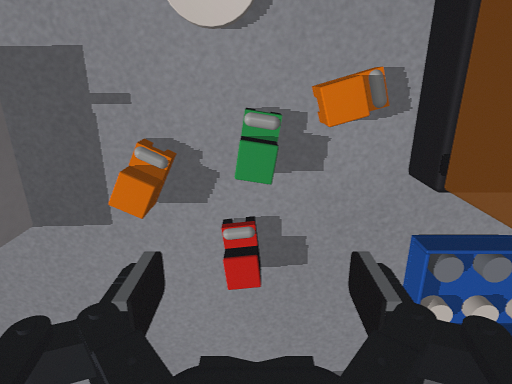

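The wrist picture shows the green pack at (257,150), with the red one at (241,265) and orange ones at (141,180) and (350,97), all clear of the jaws. Measured block centre is (0.537,-0.322), top at 0.051 and footprint 39x42, which matches the sizes given. Its yaw is -9.2°. I go down and grip.

```bash
python3 -m crank '[[[0,0,0.31],[0.001,-0.0035,0.3],1],[[0,0,0.31],[0.001,-0.0035,0.3],1],[[0,0,0.31],[0.001,-0.0035,0.3],1],[[0,0,0.31],[0.001,-0.0035,0.54],1],[[0,0,0.31],[0.001,-0.0035,0.54],1],[[0,0,0.31],[0.001,-0.0035,0.54],1],[[0,0,0.31],[0.001,-0.0035,0.54],1],[[0,0,0.31],[0.001,-0.0035,0.54],-1],[[0,0,0.31],[0.001,-0.0035,0.54],-1],[[0,0,0.31],[0.001,-0.0035,0.54],-1],[[0,0,0.31],[0.001,-0.0035,0.54],-1],[[0,0,0.31],[0.001,-0.0035,0.54],-1],[[0,0,0.31],[0.001,-0.0035,0.54],-1]]'
python3 - <<'E'
from h import *
o=readout.get_obs(); print(o['tool_pos'],o['eef_rot'],o['finger_gap'],o['force'])
# box measurement from initial side + scene depth
for n in('scene','side'):
    im=cv2.imread(f'pics/{n}0.png'); d=np.load(f'pics/{n}0.npy'); v,u=np.mgrid[:384,:512]; P=unproj(n,u,v,d)
    hsv=cv2.cvtColor(im,cv2.COLOR_BGR2HSV); x,y,z=P[...,0],P[...,1],P[...,2]
    bl=cv2.inRange(hsv,(100,120,60),(130,255,255))>0
    q=P[bl&(z>.10)&(x>.5)&(x<.7)&(y>-.1)&(y<.15)]; print(n,'bridge',len(q),q.mean(0).round(4),np.percentile(q,[3,97],axis=0).round(4))
    t=q[q[:,2]>.127]; print(' top',len(t),t.mean(0).round(4),cv2.minAreaRect((t[:,:2]*1000).astype(np.float32)))
    sel=(z>.074)&(z<.084)&(x>.3)&(x<.7)&(y>-.1)&(y<.4); q=P[sel]
    rc=cv2.minAreaRect((q[:,:2]*1000).astype(np.float32)); print(' deck',len(q),q[:,2].mean(),rc,cv2.boxPoints(rc).round(0).tolist())
E
```

```text
time_s: 2.28
tool_pos: [0.5393, -0.324, 0.0189]
eef_rot: [-0.648, 0.762, -0.003, 0.001]
force: [-1.2, 0.1, 6.7]
finger_gap: 0.0392
[ 0.53928814 -0.32395301  0.01885776] [-6.47830643e-01  7.61779334e-01 -2.70805015e-03  6.08904389e-04] 0.039179590572154935 [-1.15490516  0.06426456  6.74131339]
scene bridge 192 [0.597  0.0293 0.1253] [[ 0.588  -0.0105  0.1038]
 [ 0.6013  0.0677  0.1328]]
 top 113 [0.5959 0.029  0.1308] ((594.292724609375, 28.33241081237793), (78.89231872558594, 16.11482810974121), 88.86006164550781)
 deck 3095 0.07940355927041526 ((542.6402587890625, 130.08950805664062), (215.32101440429688, 333.8885192871094), 0.9990864992141724) [[432.0, 295.0], [438.0, -39.0], [653.0, -35.0], [647.0, 299.0]]
side bridge 145 [0.5911 0.0377 0.1207] [[ 0.5844 -0.0079  0.1016]
 [ 0.6121  0.0687  0.1315]]
 top 73 [0.5902 0.0303 0.1298] ((591.2771606445312, 27.465538024902344), (13.124110221862793, 84.74124145507812), 1.1677278280258179)
 deck 4117 0.07802143477255655 ((540.4346313476562, 129.31175231933594), (212.210693359375, 338.46734619140625), 1.3918579816818237) [[430.0, 296.0], [438.0, -42.0], [651.0, -37.0], [642.0, 301.0]]
```

```bash
python3 -m crank '[[[0,0,0],[0,0,-0.1],-1],[[0,0,0],[0,0,-0.2],-1],[[0,0,0],[0,0,-0.3],-1],[[0,0,-0.35],[-0.862,0.214,-0.575],-1],[[0,0,-0.35],[-0.862,0.214,-0.575],-1],[[0,0,-0.35],[-0.862,0.214,-0.575],-1],[[0,0,-0.35],[-0.862,0.214,-0.575],-1],[[0,0,-0.35],[-0.862,0.214,-0.575],-1],[[0,0,-0.35],[-0.862,0.214,-0.575],-1],[[0,0,-0.35],[-0.862,0.214,-0.575],-1],[[0,0,-0.35],[-0.862,0.214,-0.575],-1],[[0,0,-0.35],[-0.862,0.214,-0.575],-1],[[0,0,-0.35],[-0.862,0.214,-0.575],-1],[[0,0,-0.35],[-0.862,0.214,-0.575],-1],[[0,0,-0.35],[-0.862,0.214,-0.575],-1],[[0,0,-0.35],[-0.862,0.214,-0.575],-1]]'
python3 - <<'E'
from h import *
im,d,o=wshot('w2'); print(o['time_s'],o['tool_pos'],o['eef_rot'],o['finger_gap'],o['force'],o['q'])
p,dd=optics.grab_frame('side'); cv2.imwrite('pics/side2.png',p[:,:,::-1]); np.save('pics/side2.npy',dd)
E
```

```text
time_s: 3.62
tool_pos: [0.508, 0.0307, 0.2451]
eef_rot: [0.714, -0.7, 0.0, 0.0]
force: [-0.4, 0.3, -3.8]
finger_gap: 0.0393
3.6167 [0.50797498 0.03071061 0.24513342] [ 7.14485158e-01 -6.99650550e-01  6.10087422e-05  2.50129641e-04] 0.03927692456087666 [-0.43725086  0.27885766 -3.76414733] [-4.00693807e-02 -1.23286347e-01  1.71736234e+00 -4.53090725e-04
  1.54776155e+00  1.50975775e+00]
```

View pics/w2.png

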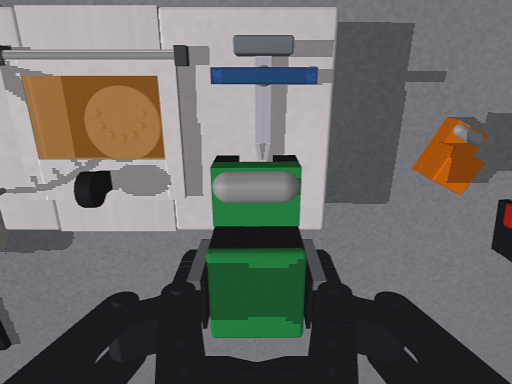

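View pics/side2.png

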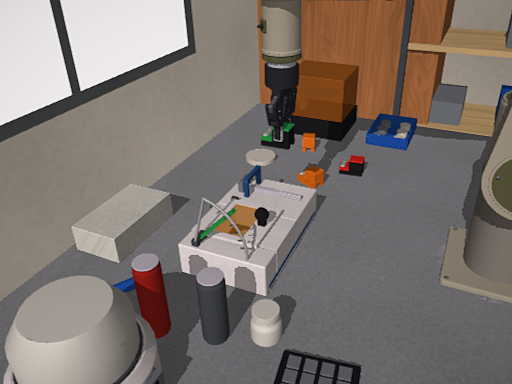

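```bash
python3 - <<'E'
from h import *
im=cv2.imread('pics/w2.png');d=np.load('pics/w2.npy');o=dict(np.load('pics/w2_o.npz'))
v,u=np.mgrid[:384,:512];P=unproj('wrist',u,v,d,obs=o);x,y,z=P[...,0],P[...,1],P[...,2]
hsv=cv2.cvtColor(im,cv2.COLOR_BGR2HSV)
def rect(m,nm):
    q=P[m]
    if len(q)<5: print(nm,len(q));return
    rc=cv2.minAreaRect((q[:,:2]*1000).astype(np.float32)); print(nm,len(q),q.mean(0).round(4),rc)
    return q
bl=cv2.inRange(hsv,(100,120,60),(130,255,255))>0
rect(bl&(z>.126)&(z<.14)&(x>.55),'bridge top')
rect((z>.086)&(z<.098)&(x>.4)&(x<.585)&(y>0)&(y<.06),'rail')
rect((z>.1)&(z<.116)&(x>.57)&(y>-.02)&(y<.08)&~bl,'stop')
dk=rect((z>.075)&(z<.085)&(x>.35)&(x<.7)&(y>-.1)&(y<.4),'deck'); print(np.median(dk[:,2]))
b=(dk*1000); 
# right edge of deck (min y) per x
for xx in np.arange(460,660,20):
    s=b[abs(b[:,0]-xx)<4]; print(xx,s[:,1].min().round(1),end='; ')
print()
# rail centerline by x
r=P[(z>.086)&(z<.098)&(x>.4)&(x<.585)&(y>0)&(y<.06)]*1000
for xx in np.arange(505,585,10):
    s=r[abs(r[:,0]-xx)<5]
    if len(s): print(xx,len(s),s[:,1].min().round(1),s[:,1].max().round(1),(s[:,1].min()+s[:,1].max())/2)
g=cv2.inRange(hsv,(45,100,40),(80,255,255))>0
R=R_.from_quat(o['eef_rot']).as_matrix()
T=(P-o['tool_pos'])@R
def rt(m,nm):
    q=T[m]; rc=cv2.minAreaRect((q[:,:2]*1000).astype(np.float32)); print(nm,len(q),q.mean(0).round(4),rc)
ztop=T[...,2]; q=T[g]; print(np.percentile(q[:,2],[5,50,95]))
rt(g&(ztop<np.percentile(q[:,2],30)+.005),'pack top tool'); rt(g&(ztop>-.02)&(ztop<0.06)&(ztop>np.percentile(q[:,2],30)+.015),'nose tool')
E
```

```text
bridge top 1723 [0.5931 0.026  0.1329] ((593.3534545898438, 25.943744659423828), (11.363127708435059, 79.06916809082031), 1.1938238143920898)
rail 1086 [0.5549 0.025  0.093 ] ((551.1812744140625, 24.76165771484375), (67.25984954833984, 13.803202629089355), 1.1873400211334229)
stop 1188 [0.6163 0.0262 0.1106] ((616.4317626953125, 26.10700225830078), (13.76812744140625, 47.069313049316406), 1.1089009046554565)
deck 37835 [0.5626 0.0982 0.0809] ((542.7896728515625, 126.87040710449219), (209.99571228027344, 334.9564208984375), 1.1995514631271362)
0.08092472308193224
460 -42.2; 480 -41.5; 500 -41.3; 520 -40.9; 540 -39.6; 560 -40.1; 580 -39.6; 600 -38.8; 620 -38.6; 640 -38.4; 
515 29 19.8 28.2 24.019952083787665
525 95 19.0 30.3 24.668302378033577
535 139 17.5 31.4 24.47584092999162
545 175 17.8 31.6 24.679526111690425
555 183 18.1 31.8 24.93605023857544
565 181 18.4 32.0 25.184387727001187
575 190 18.7 32.2 25.465270587463895
[-0.03292472 -0.03180574 -0.00604394]
pack top tool 8599 [ 0.0008 -0.0003 -0.0325] ((0.7461071014404297, -29.190319061279297), (40.648155212402344, 106.37677001953125), 0.5842772126197815)
nose tool 3142 [ 0.0006 -0.0306 -0.0062] ((0.5493564605712891, -31.90824317932129), (28.980911254882812, 39.726966857910156), 89.69820404052734)
```

The wrist picture shows the held green pack at (256,240), the rail at (262,130), the bridge at (264,75), the stop at (263,45) and the flap grip at (94,188). Box yaw measures 1.19°, the bridge is at (0.5934,0.0259), and rail_home works out at (0.5749,0.0255). The deck measures 210x335, which agrees with the sizes given. The pack sits 2.8 mm behind and 0.65 mm right of the TCP. I move it over the entry point.

```bash
python3 -m crank '[[[0,0,0],[0.015,0.0736,0],-1],[[0,0,0],[0.015,0.0736,0.1],-1],[[0,0,0],[0.015,0.0736,0.2],-1],[[0,0,0],[0.015,0.0736,0.3],-1],[[0,0,0],[0.015,0.0736,0.3],-1],[[0,0,0],[0.015,0.0736,0.3],-1]]'
python3 - <<'E'
from h import *
im,d,o=wshot('w3'); print(o['time_s'],o['tool_pos'],o['eef_rot'],o['finger_gap'],o['force'])
v,u=np.mgrid[:384,:512];P=unproj('wrist',u,v,d,obs=o);x,y,z=P[...,0],P[...,1],P[...,2]
hsv=cv2.cvtColor(im,cv2.COLOR_BGR2HSV)
bl=cv2.inRange(hsv,(100,120,60),(130,255,255))>0
q=P[bl&(z>.126)&(z<.14)&(x>.55)]*1000
if len(q): print(q.mean(0),cv2.minAreaRect(q[:,:2].astype(np.float32)))
r=P[(z>.088)&(z<.098)&(x>.4)&(x<.585)&(y>0)&(y<.06)]*1000
for xx in np.arange(505,585,10):
    s=r[abs(r[:,0]-xx)<5]
    if len(s): print(xx,len(s),s[:,1].min().round(1),s[:,1].max().round(1),(s[:,1].min()+s[:,1].max())/2)
E
```

```text
time_s: 4.22
tool_pos: [0.4764, 0.0243, 0.1231]
eef_rot: [0.714, -0.7, -0.002, 0.002]
force: [0.7, -0.7, -2.3]
finger_gap: 0.039
4.2167 [0.4764061  0.02430161 0.12308152] [ 0.71423513 -0.69989831 -0.00241986  0.00216495] 0.03902080584141169 [ 0.6922164  -0.68260778 -2.26316922]
515 117 20.0 28.8 24.4015072370859
525 289 18.7 30.5 24.616305613441526
535 411 17.8 31.7 24.717425414539935
545 538 18.0 31.7 24.886769411292263
555 544 18.3 31.8 25.056852910638437
565 604 18.2 32.3 25.285699290316202
575 643 18.5 32.5 25.467839728105574
```

View pics/w3.png

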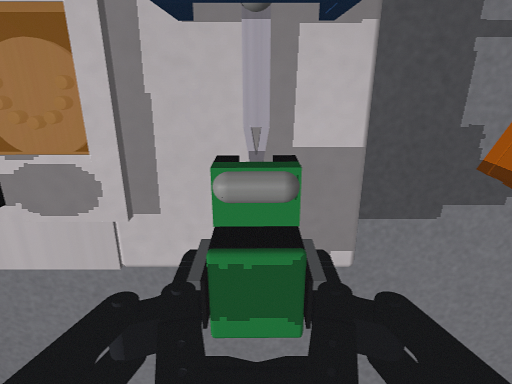

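```bash
python3 -m crank '[[[0,0,0],[0,0,0.02],-1],[[0,0,0],[0,0,0.04],-1],[[0,0,0],[0,0,0.055],-1],[[0,0,0],[0,0,0.058],-1],[[0,0,0],[0,0,0.058],-1]]'
```

```text
time_s: 4.68
tool_pos: [0.4786, 0.0251, 0.1019]
eef_rot: [0.715, -0.699, -0.0, 0.0]
force: [0.6, -0.1, -2.1]
finger_gap: 0.0391
```

```bash
python3 -m crank '[[[0,0,0],[0.0017,0,0.0035],-1],[[0,0,0],[0.0017,0,0.006],-1],[[0,0,0],[0.0017,0,0.006],-1],[[0,0,0],[0.0017,0,0.006],-1]]'
```

```text
time_s: 5.02
tool_pos: [0.4789, 0.0244, 0.0998]
eef_rot: [0.715, -0.699, 0.0, -0.0]
force: [0.5, -0.2, -2.3]
finger_gap: 0.0391
```

```bash
python3 -m crank '[[[0,0,0],[0,0,0.002],-1],[[0,0,0],[0,-0.03,0.002],-1],[[0,0,0],[0,-0.06,0.002],-1],[[0,0,0],[0,-0.09,0.002],-1],[[0,0,0],[0.001,-0.12,0.002],-1],[[0,0,0],[0.001,-0.145,0.002],-1],[[0,0,0],[0.001,-0.155,0.002],-1],[[0,0,0],[0.001,-0.155,0.002],-1]]'
```

```text
time_s: 5.68
tool_pos: [0.5415, 0.0253, 0.099]
eef_rot: [0.715, -0.699, 0.0, -0.0]
force: [1.1, -0.1, -0.9]
finger_gap: 0.039
```

```bash
python3 -m crank '[[[0,0,0],[0,-0.01,0],-1],[[0,0,0],[0,-0.02,0],-1],[[0,0,0],[0,-0.03,0],-1],[[0,0,0],[0,-0.04,0],-1],[[0,0,0],[0,-0.047,0],-1],[[0,0,0],[0,-0.053,0],-1],[[0,0,0],[0,-0.056,0],-1],[[0,0,0],[0,-0.056,0],-1]]'
```

```text
time_s: 6.35
tool_pos: [0.5636, 0.0258, 0.099]
eef_rot: [0.715, -0.699, 0.0, -0.0]
force: [0.2, 0.2, 0.6]
finger_gap: 0.0394
```

```bash
python3 -m crank '[[[0,0,0],[0,-0.003,0],-1],[[0,0,0],[0,-0.006,0],-1],[[0,0,0],[0,-0.006,0],-1]]'
python3 - <<'E'
from h import *
im,d,o=wshot('w4'); print(o['tool_pos'],o['finger_gap'],o['force'])
E
```

```text
time_s: 6.6
tool_pos: [0.5636, 0.0259, 0.0991]
eef_rot: [0.715, -0.699, -0.002, 0.002]
force: [-15.5, -0.0, 13.0]
finger_gap: 0.0392
[0.56364882 0.02586263 0.09905381] 0.03915357223482181 [-15.51282417  -0.04591223  12.95424987]
```

View pics/w4.png

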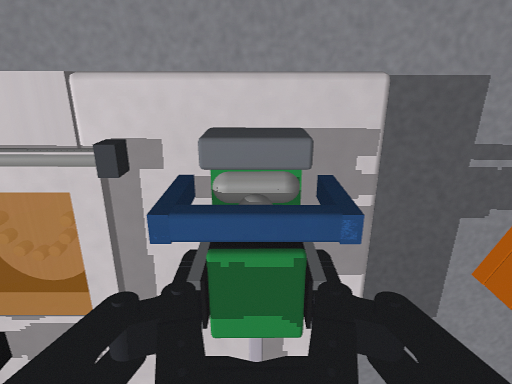

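The picture shows the nose against the grey stop at (255,165). The ridge at (255,185) is past the bridge with the ball sitting behind it. The push rose to 15 N with no further travel, so the pack is home. I ease off, release and lift.

```bash
python3 -m crank '[[[0,0,0],[0,0.006,0],-1],[[0,0,0],[0,0.006,0],-1],[[0,0,0],[0,0.006,0],0.7],[[0,0,0],[0,0.006,0],0.7],[[0,0,0],[0,0.006,0],0.7],[[0,0,0],[0,0.006,0],0.7],[[0,0,0],[0,0.006,0],0.7],[[0,0,0],[0,0.006,-0.1],0.7],[[0,0,0],[0,0.006,-0.2],0.7],[[0,0,0],[0,0.05,-0.35],0.7],[[0,0,0],[0,0.1,-0.4],0.7],[[0,0,0],[0,0.1,-0.4],0.7],[[0,0,0],[0,0.1,-0.4],0.7]]'
python3 - <<'E'
from h import *
im,d,o=wshot('w5'); print(o['tool_pos'],o['eef_rot'],o['finger_gap'],o['force'])
v,u=np.mgrid[:384,:512];P=unproj('wrist',u,v,d,obs=o);x,y,z=P[...,0],P[...,1],P[...,2]
hsv=cv2.cvtColor(im,cv2.COLOR_BGR2HSV)
g=cv2.inRange(hsv,(45,100,40),(80,255,255))>0
q=P[g&(z>.12)&(z<.14)&(y<.1)]*1000; print(len(q),q.mean(0),cv2.minAreaRect(q[:,:2].astype(np.float32)))
bl=cv2.inRange(hsv,(100,120,60),(130,255,255))>0
q=P[bl&(z>.126)&(z<.14)&(x>.55)]*1000; print('bridge',q.mean(0),cv2.minAreaRect(q[:,:2].astype(np.float32)))
k=(hsv[...,2]<60)&(z>.09)&(z<.15)&(x>.43)&(x<.53)&(y>.1)&(y<.25); q=P[k]*1000; print('grip',len(q),q.mean(0),q.min(0),q.max(0))
E
```

```text
time_s: 7.73
tool_pos: [0.5269, 0.0249, 0.2633]
eef_rot: [0.715, -0.699, 0.003, -0.002]
force: [-0.4, -0.9, -0.7]
finger_gap: 0.0727
[0.52691722 0.02494471 0.26332572] [ 0.71480296 -0.69931585  0.00279682 -0.00249959] 0.07270008186226312 [-0.37854166 -0.93572631 -0.65985386]
2169 [561.20661496  24.97736951 130.96942454] ((560.4496459960938, 25.23945426940918), (41.834808349609375, 38.770267486572266), 2.484038829803467)
bridge [593.28815228  26.08335546 132.87755483] ((593.1682739257812, 26.11185646057129), (11.316060066223145, 78.92338562011719), 1.231459140777588)
grip 958 [499.47293145 170.33230956 124.86293438] [482.98894071 165.85939673  92.69499399] [512.67684285 180.71017002 138.20865961]
```

View pics/w5.png

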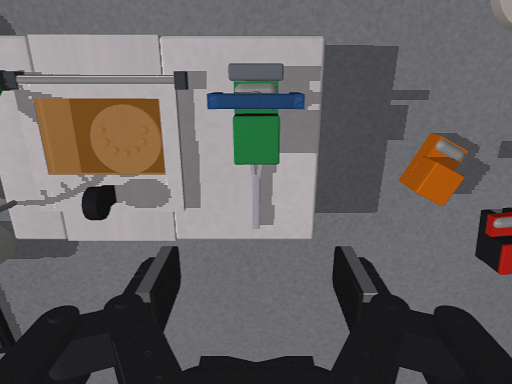

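```bash
python3 - <<'E'
from h import *
c,s=np.cos(np.radians(1.2)),np.sin(np.radians(1.2))
for n,t in(('scene','scene0'),('side','side2')):
    im=cv2.imread(f'pics/{t}.png'); d=np.load(f'pics/{t}.npy'); v,u=np.mgrid[:384,:512]; P=unproj(n,u,v,d)
    hsv=cv2.cvtColor(im,cv2.COLOR_BGR2HSV); m=cv2.inRange(hsv,(45,100,60),(80,255,255))>0
    m=cv2.erode(m.astype(np.uint8),np.ones((2,2)))>0
    q=P[m&(P[...,1]>.24)&(P[...,1]<.29)&(P[...,2]>.095)&(P[...,0]>.45)]
    bx=q[:,0]*c+q[:,1]*s; by=-q[:,0]*s+q[:,1]*c
    l=cv2.fitLine(np.stack([bx,q[:,2]],1).astype(np.float32),cv2.DIST_HUBER,0,1e-4,1e-4).ravel()
    print(n,len(q),'angle',np.arctan2(-l[1]*np.sign(l[0]),abs(l[0])),l, 'y',np.median(q[:,1]),by.min(),by.max(),'zmax',q[:,2].max(), q[q[:,2].argmax()])
    # grip
    k=(hsv[...,2]<50)&(P[...,2]>.1)&(P[...,2]<.145)&(P[...,0]>.46)&(P[...,0]<.53)&(P[...,1]>.14)&(P[...,1]<.21)
    g=P[k]; print(' grip',len(g),g.mean(0),np.percentile(g,[3,97],axis=0))
E
```

```text
scene 205 angle 0.8108159 [ 0.68890727 -0.7248495   0.56162626  0.14384599] y 0.270346711113644 0.2532685050396394 0.26431144294886844 zmax 0.18272472264967118 [0.520028   0.27011668 0.18272472]
 grip 62 [0.50716347 0.17644195 0.12301497] [[0.49714779 0.17090466 0.10123527]
 [0.51294456 0.18245753 0.13596377]]
side 95 angle 0.80615866 [ 0.6922755  -0.72163326  0.55831766  0.13863076] y 0.2749767923360743 0.2538572195730661 0.2657859861056254 zmax 0.1815115478300042 [0.51375961 0.26771528 0.18151155]
 grip 156 [0.49312208 0.17996347 0.1203611 ] [[0.47989383 0.17158907 0.10186521]
 [0.50770541 0.18446748 0.1339271 ]]
```

```bash
python3 -m crank '[[[0,0,0],[-0.381,0.172,0],0.7],[[0,0,0],[-0.381,0.172,0],0.7],[[0,0,0],[-0.381,0.172,0],0.7],[[0,0,0],[-0.381,0.172,0],0.7],[[0,0,0],[-0.381,0.172,0],0.7],[[0,0,0],[-0.381,0.172,0],0.7],[[0,0,0],[-0.381,0.172,0],0.7]]'
python3 - <<'E'
from h import *
im,d,o=wshot('w6'); print(o['tool_pos'],o['eef_rot'],o['finger_gap'],o['force'])
c,s=np.cos(np.radians(1.2)),np.sin(np.radians(1.2))
v,u=np.mgrid[:384,:512];P=unproj('wrist',u,v,d,obs=o);x,y,z=P[...,0],P[...,1],P[...,2]
hsv=cv2.cvtColor(im,cv2.COLOR_BGR2HSV)
m=cv2.inRange(hsv,(45,100,60),(80,255,255)); m=cv2.erode(m,np.ones((3,3)))>0
q=P[m&(y>.22)&(y<.31)&(z>.092)]
bx=q[:,0]*c+q[:,1]*s; by=-q[:,0]*s+q[:,1]*c
l=cv2.fitLine(np.stack([bx,q[:,2]],1).astype(np.float32),cv2.DIST_HUBER,0,1e-4,1e-4).ravel()
print('arm',len(q),np.arctan2(-l[1]*np.sign(l[0]),abs(l[0])),l,by.min(),by.max(),q[q[:,2].argmax()],q[q[:,2].argmin()])
k=(hsv[...,2]<60)&(z>.09)&(z<.15)&(x>.43)&(x<.53)&(y>.1)&(y<.25); q=P[k]*1000; print('grip',len(q),q.mean(0),q.min(0),q.max(0))
t=q[q[:,2]>130]; print('grip top',len(t),t.mean(0),t.min(0),t.max(0))
E
```

```text
time_s: 8.37
tool_pos: [0.4531, 0.1757, 0.257]
eef_rot: [0.715, -0.699, -0.001, 0.001]
force: [0.0, -1.1, -0.7]
finger_gap: 0.0728
[0.45309268 0.17568845 0.25700533] [ 7.15229252e-01 -6.98888400e-01 -5.19895089e-04  1.36082874e-03] 0.07276821525217649 [ 0.0192307  -1.07059629 -0.67523058]
arm 1865 0.79997265 [ 0.6967264  -0.717337    0.5508257   0.15602474] 0.24878632396523376 0.2615016838028777 [0.51692536 0.26487607 0.18637446] [0.59325825 0.26213206 0.1056052 ]
grip 592 [498.6038198  173.92388099 133.45391668] [481.19906125 167.42415449 120.46026572] [512.40344538 180.72615277 138.12790385]
grip top 486 [497.60249708 173.82490812 134.83258711] [483.37155291 167.42415449 130.00506068] [510.51556177 180.72615277 138.12790385]
```

View pics/w6.png

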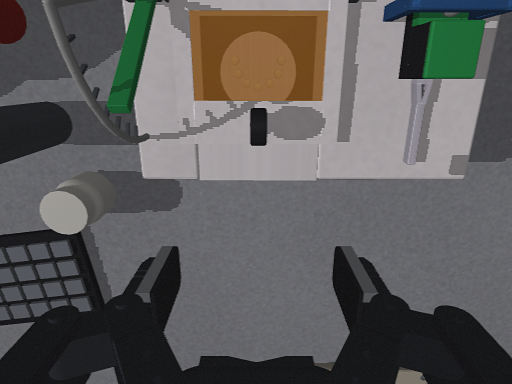

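The picture shows the grip at (258,127), the setting arm at (132,55) and the pack under the bridge at (440,45). The grip centre is (0.4975,0.174,0.121). The setting arm reads 0.800 in this view against 0.811 and 0.806 in the other two cameras. I go down on the grip.

```bash
python3 -m crank '[[[0,0,0],[0.0066,-0.08,0],0],[[0,0,0],[0.0066,-0.111,0.1],0],[[0,0,0],[0.0066,-0.111,0.2],0],[[0,0,0],[0.0066,-0.111,0.27],0],[[0,0,0],[0.0066,-0.111,0.27],0],[[0,0,0],[0.0066,-0.111,0.27],0]]'
python3 - <<'E'
from h import *
im,d,o=wshot('w7'); print(o['tool_pos'],o['eef_rot'],o['finger_gap'],o['force'])
v,u=np.mgrid[:384,:512];P=unproj('wrist',u,v,d,obs=o);x,y,z=P[...,0],P[...,1],P[...,2]
hsv=cv2.cvtColor(im,cv2.COLOR_BGR2HSV)
k=(hsv[...,2]<60)&(z>.115)&(z<.145)&(x>.47)&(x<.53)&(y>.155)&(y<.195); q=P[k]*1000; print('grip',len(q),q.mean(0),q.min(0),q.max(0))
E
```

```text
time_s: 8.92
tool_pos: [0.4969, 0.1724, 0.1489]
eef_rot: [0.714, -0.7, -0.001, 0.002]
force: [0.8, 0.9, 0.1]
finger_gap: 0.0428
[0.49687248 0.17239447 0.1488925 ] [ 0.71400519 -0.70013555 -0.00130268  0.00225814] 0.042773123200409394 [0.81259216 0.92759692 0.12172723]
grip 1318 [501.95647463 174.22457451 132.52981677] [482.65296675 167.49256287 115.35724747] [513.01860529 181.00614859 138.18913531]
```

View pics/w7.png

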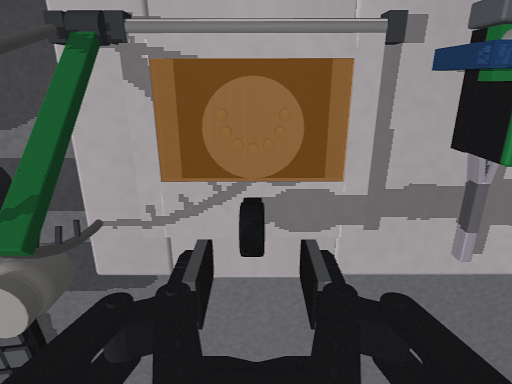

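```bash
python3 -m crank '[[[0,0,0],[-0.0045,-0.002,0.05],0],[[0,0,0],[-0.0045,-0.002,0.1],0],[[0,0,0],[-0.0045,-0.002,0.114],0],[[0,0,0],[-0.0045,-0.002,0.114],0],[[0,0,0],[-0.0045,-0.002,0.114],0],[[0,0,0],[-0.0045,-0.002,0.114],-1],[[0,0,0],[-0.0045,-0.002,0.114],-1],[[0,0,0],[-0.0045,-0.002,0.114],-1],[[0,0,0],[-0.0045,-0.002,0.114],-1],[[0,0,0],[-0.0045,-0.002,0.114],-1],[[0,0,0],[-0.0045,-0.002,0.114],-1]]'
python3 - <<'E'
from h import *
im,d,o=wshot('w8'); print(o['tool_pos'],o['eef_rot'],o['finger_gap'],o['force'],o['q'])
E
```

```text
time_s: 9.88
tool_pos: [0.4999, 0.1751, 0.1073]
eef_rot: [0.715, -0.699, 0.001, -0.0]
force: [-1.9, -6.5, 7.0]
finger_gap: 0.0129
[0.49989377 0.17510112 0.10732766] [ 7.14665042e-01 -6.99465405e-01  1.35916671e-03 -4.21706115e-04] 0.012893096846850919 [-1.93715013 -6.45425106  6.95605082] [ 0.24139822  0.03462678  1.82145154 -0.00194627  1.2833661   1.79124832]
```

View pics/w8.png

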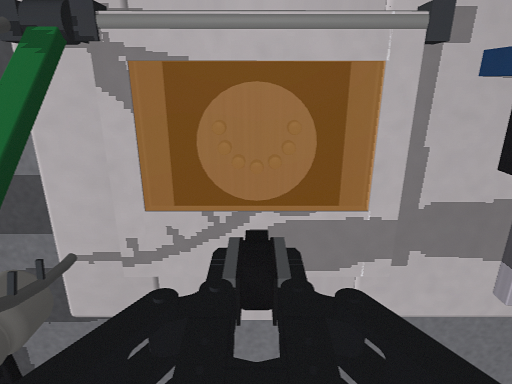

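The picture shows the disc pinched between the pads at (256,265) with an opening of 12.9 mm. I lift along the arc to about half way and check.

```bash
python3 -m crank '[[[0,0,0],[0,-0.0047,-0.0135],-1],[[0,0,0],[0,-0.0094,-0.027],-1],[[0,0,0],[0,-0.0154,-0.04],-1],[[0,0,0],[0,-0.0214,-0.053],-1],[[0,0,0],[0,-0.0287,-0.066],-1],[[0,0,0],[0,-0.036,-0.078],-1],[[0,0,0],[0,-0.0445,-0.09],-1],[[0,0,0],[0,-0.053,-0.101],-1],[[0,0,0],[0,-0.053,-0.101],-1],[[0,0,0],[0,-0.053,-0.101],-1]]'
cat >> h.py <<'E'
def flapang(tag):
    im,d,o=wshot(tag); c,s=np.cos(np.radians(1.2)),np.sin(np.radians(1.2))
    v,u=np.mgrid[:384,:512];P=unproj('wrist',u,v,d,obs=o); hsv=cv2.cvtColor(im,cv2.COLOR_BGR2HSV)
    m=cv2.erode(cv2.inRange(hsv,(8,130,60),(22,255,255)),np.ones((3,3)))>0
    m&=(d>0)&(v<215)
    def fit(q):
        bx=q[:,0]*c+q[:,1]*s
        l=cv2.fitLine(np.stack([bx,q[:,2]],1).astype(np.float32),cv2.DIST_HUBER,0,1e-4,1e-4).ravel(); return np.arctan2(-l[1]*np.sign(l[0]),abs(l[0]))
    q=P[m&(P[...,1]>.1)&(P[...,1]<.25)&(P[...,0]<.66)]; g=cv2.erode(cv2.inRange(hsv,(45,100,50),(80,255,255)),np.ones((3,3)))>0
    a=P[g&(P[...,1]>.22)&(P[...,1]<.31)&(P[...,2]>.092)]
    print(o['time_s'],o['tool_pos'].round(4),o['finger_gap'],o['force'].round(1),'flap',len(q),fit(q),q.min(0),q.max(0),'arm',len(a),fit(a) if len(a)>50 else None)
E
python3 -c "from h import *; flapang('w9')"
```

```text
time_s: 10.77
tool_pos: [0.5198, 0.1755, 0.1449]
eef_rot: [0.715, -0.7, 0.0, 0.001]
force: [3.4, -3.6, -7.8]
finger_gap: 0.0133
10.7667 [0.5198 0.1755 0.1449] 0.01330399118295803 [ 3.4 -3.6 -7.8] flap 20673 0.36280105 [0.52908698 0.11690073 0.09626946] [0.59291036 0.23414746 0.12310621] arm 8202 0.8026824
```

View pics/w9.png

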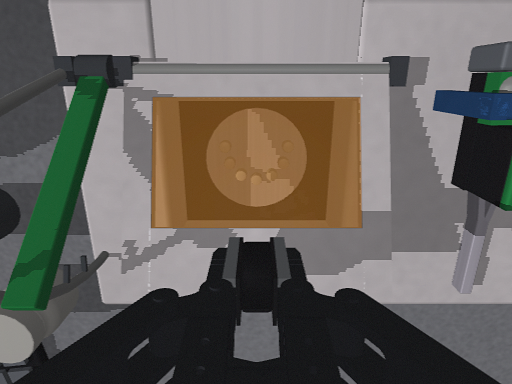

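The picture shows the flap lifted, with its pane at (257,160) reading 0.36 rad. The setting arm at (70,190) reads 0.803. I continue to about 0.80.

```bash
python3 -m crank '[[[0,0,0],[0,-0.009,-0.011],-1],[[0,0,0],[0,-0.0185,-0.022],-1],[[0,0,0],[0,-0.029,-0.032],-1],[[0,0,0],[0,-0.039,-0.042],-1],[[0,0,0],[0,-0.05,-0.051],-1],[[0,0,0],[0,-0.061,-0.06],-1],[[0,0,0],[0,-0.073,-0.068],-1],[[0,0,0],[0,-0.085,-0.075],-1],[[0,0,0],[0,-0.095,-0.081],-1],[[0,0,0],[0,-0.095,-0.081],-1],[[0,0,0],[0,-0.095,-0.081],-1]]'
python3 -c "from h import *; flapang('w10')"
```

```text
time_s: 11.73
tool_pos: [0.5571, 0.1762, 0.1763]
eef_rot: [0.715, -0.7, -0.001, 0.002]
force: [3.0, -5.1, -15.1]
finger_gap: 0.0134
11.7333 [0.5571 0.1762 0.1763] 0.013367803106199809 [  3.   -5.1 -15.1] flap 9444 0.771506 [0.55983763 0.11748325 0.10182557] [0.59717136 0.23447164 0.13871427] arm 4757 0.8027222
```

View pics/w10.png

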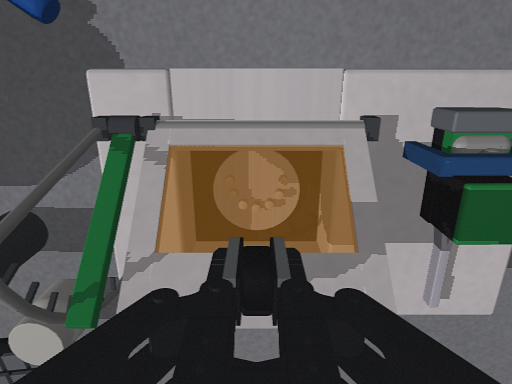

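```bash
python3 - <<'E'
from h import *
im=cv2.imread('pics/w10.png');d=np.load('pics/w10.npy');o=dict(np.load('pics/w10_o.npz'))
v,u=np.mgrid[:384,:512];P=unproj('wrist',u,v,d,obs=o)
c,s=np.cos(np.radians(1.2)),np.sin(np.radians(1.2))
for nm,(u0,u1,v0,v1) in dict(left=(142,154,150,245),right=(358,366,150,250),near=(150,205,258,285),disc=(225,290,165,205),top=(180,340,132,142),arm=None or (95,118,140,320)).items():
    w=(u>=u0)&(u<u1)&(v>=v0)&(v<v1)&(d>0)
    if nm=='arm':
        hsv=cv2.cvtColor(im,cv2.COLOR_BGR2HSV); w&=cv2.erode(cv2.inRange(hsv,(45,100,50),(80,255,255)),np.ones((3,3)))>0
    q=P[w]; bx=q[:,0]*c+q[:,1]*s
    l=cv2.fitLine(np.stack([bx,q[:,2]],1).astype(np.float32),cv2.DIST_HUBER,0,1e-4,1e-4).ravel()
    print(nm,len(q),np.arctan2(-l[1]*np.sign(l[0]),abs(l[0])),np.std((bx-l[2])*-l[1]+(q[:,2]-l[3])*l[0]),l[2:],im[(v0+v1)//2,(u0+u1)//2])
E
```

```text
left 1137 0.76991755 0.003349409222123102 [0.5725138 0.131038 ] [153 149 154]
right 790 0.76958317 0.0005837756300504902 [0.57262886 0.13094153] [152 150 156]
near 1479 0.7746189 0.004120441510026801 [0.5398836  0.16253343] [149 147 151]
disc 2590 0.7727637 0.0005886513185310089 [0.57923335 0.12307455] [ 77 114 152]
top 1589 0.80448043 0.0005434580310464609 [0.6056652  0.09880006] [148 145 150]
arm 2399 0.7990796 0.0010402376194391081 [0.5636157  0.14269759] [51 98 30]
```

```bash
python3 -m crank '[[[0,0,0],[0,-0.004,-0.002],-1],[[0,0,0],[0,-0.008,-0.0045],-1],[[0,0,0],[0,-0.008,-0.0045],-1],[[0,0,0],[0,-0.008,-0.0045],-1],[[0,0,0],[0,-0.008,-0.0045],-1],[[0,0,0],[0,-0.008,-0.0045],-1]]'
python3 - <<'E'
from h import *
flapang('w11'); o=readout.get_obs(); print(o['dq'].round(4),o['force'])
p,d=optics.grab_frame('side'); cv2.imwrite('pics/side3.png',cv2.resize(p[100:300,150:380,::-1],None,fx=3,fy=3))
o0=dict(np.load('pics/w11_o.npz')); im=cv2.imread('pics/w11.png');dd=np.load('pics/w11.npy')
v,u=np.mgrid[:384,:512];P=unproj('wrist',u,v,dd,obs=o0);z=P[...,2];hsv=cv2.cvtColor(im,cv2.COLOR_BGR2HSV)
g=cv2.inRange(hsv,(45,100,40),(80,255,255))>0
q=P[g&(z>.12)&(z<.14)&(P[...,1]<.1)&(P[...,0]<.59)]*1000; print('pack top',len(q),q.mean(0),cv2.minAreaRect(q[:,:2].astype(np.float32)))
bl=cv2.inRange(hsv,(100,120,60),(130,255,255))>0
q=P[bl&(z>.126)&(z<.14)&(P[...,0]>.55)]*1000; print('bridge',q.mean(0),cv2.minAreaRect(q[:,:2].astype(np.float32)))
E
```

```text
time_s: 12.28
tool_pos: [0.5598, 0.1763, 0.1777]
eef_rot: [0.715, -0.699, -0.001, 0.002]
force: [1.8, -5.5, -17.6]
finger_gap: 0.0127
12.2833 [0.5598 0.1763 0.1777] 0.01270181816432624 [  1.8  -5.5 -17.6] flap 8979 0.79569006 [0.56206478 0.11722615 0.10228523] [0.59755499 0.23402375 0.13874553] arm 4674 0.8022184
[0.0001 0.0009 0.0004 0.0006 0.0014 0.0002] [  1.84510227  -4.91283662 -16.64871003]
pack top 3357 [560.92942145  29.50907013 130.84896821] ((560.5939331054688, 26.087303161621094), (42.203285217285156, 38.64755630493164), 2.263533592224121)
bridge [593.42275079  45.74107388 132.63888278] ((593.1196899414062, 42.73773956298828), (12.128692626953125, 47.947853088378906), 2.0224318504333496)
```

View pics/side3.png

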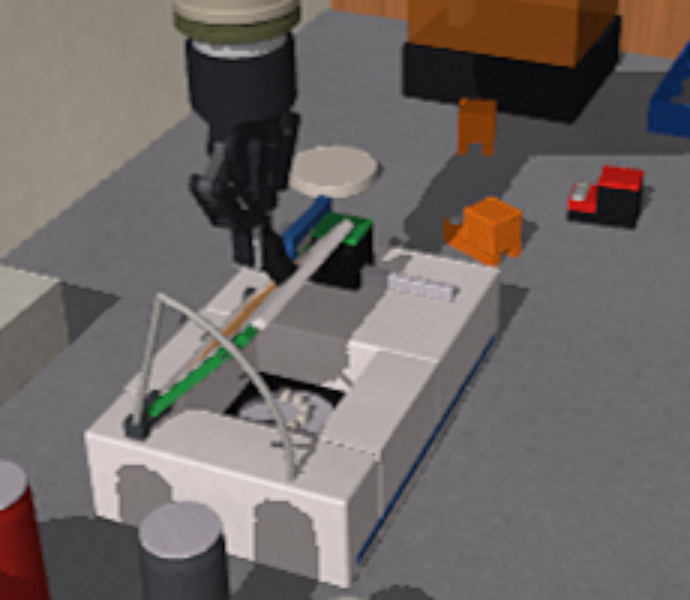

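The side picture shows the flap edge at (300,270) parallel to the green arm at (200,370), held in the fingers. The pack sits under the bridge at (340,245) and nothing else has moved. The flap reads 0.796 against 0.802 for the arm, at rest.

```bash
python3 -c "
from rig import ticket; print(ticket.job_done())"
```

```text
the job is handed in; nothing more can be done
None
```

I slid the green-topped pack along the rail and under the bridge until it met the stop, then let go. I lifted the flap by its black grip, and I was holding it parallel to the setting arm when I handed in at about 12.3 s.

- **Pack:** Its block centre measures (0.5606, 0.0252–0.026) against an expected (0.5607, 0.0252). The top measures 0.131 (nominal 0.130; the camera reads the deck about 1 mm high), and its yaw is within about 1–1.5° of the box's. The picture showed the ball seated behind the ridge, and a further 2 mm of commanded travel only raised the push to about 15 N.
- **Flap:** It reads 0.796 rad in the wrist depth image, against 0.802 rad for the setting arm. The three cameras put the arm between 0.80 and 0.81, so the difference is well inside the 0.08 limit. The grip was closed on the disc (opening 12.7 mm) and the joints were at rest.
- **Still uncertain:** The wrist force settled at about 17 N downward. That is more than the flap's weight should give and is probably pivot friction in the pinch. The fingers hold the disc about 6 mm above its centre. In the last wrist view part of the bridge was out of the usable picture, so its rectangle there was off. I relied on the earlier full view for it.

In the final side picture nothing else looked disturbed. I did not measure the bystanders again.

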